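# Pack the clay-stamping kit into the tool tray

### The arm

A 6-joint arm with a two-finger parallel gripper is mounted at the origin on the work surface. World frame = base frame: x ahead of the robot, y to its left, z up, the work surface at z = 0. Lengths are in m, angles in rad, forces in N, time in s.
With the tool pointing down it reaches from about 0.3 to 0.75 m from the base axis. Payload 8.5 kg.
Tool frame: the origin (TCP) lies on the centre line of the jaws, within the pads' length; the fingertips stand 14 mm ahead of it and the grasp point (between the pads) lies 5 mm behind it; z points along the fingers, y is the line along which they close (so a half turn about z gives the same grasp; the last joint's range is limited). The gripper opens to 88 mm and grips with 3 to 60 N. Pads are 18 mm wide; open, the fingers measure 123 mm over their backs; the gripper's body (75 mm by 187 mm) begins 45 mm behind the grasp point.
Start: joints at [-1.504, 0.381, 1.297, -0, 1.464, -0.215], TCP at [0.153, -0.528, 0.253] pointing down, gripper open.
Joint ranges: [-3.11, 3.11], [-0.89, 2.33], [0.22, 2.48], [-1.42, 4.56], [0.17, 2.85], [-2.88, 2.88]. Speed limits (rad/s): [2.39, 2.39, 3.14, 3.14, 3.14, 3.14].

### API

Orientations are given as a rotation vector (axis times angle).
In Python, from bench import bot, imaging gives the robot as it stands. The module is installed in compiled form; this text tells all that it offers.
- The arm moves only by the tool carry_out, never from a script. Its argument "series" is one flat list of numbers, 7 for each row, row after row: the shift along the tool's x, y, z in mm, then the turn, a rotation vector about the tool's x, y, z in degrees, then the finger opening in mm, from 0 to 88.1. In form: [dx, dy, dz, rx, ry, rz, jaw, dx, dy, dz, rx, ry, rz, jaw, ...]. A call has 1 to 5 rows; each row is the pose to reach, as a shift and turn from the pose commanded when the call began, along the tool's axes at that moment; what a row does not reach only later rows make up. A row lasts 1/10 s, in which the tool goes at most 50 mm and 8.59 degrees, less where a joint would pass 70% of its speed; a pose out of reach is approached as far as the arm can. A call with a gripper value outside its range is refused whole. The fingers move at their own pace and stop on an object; the grip force is fixed at half the most. Time passes only in rows, so rows that repeat a pose let the fingers close. It gives the time, the measured TCP pose, the force, the opening and the grip force at its end, in the units of the state.
- bot.get_state(): the state, without advancing time (a new reading comes with each control period).
- imaging.capture(name): name is "side" or "top"; returns the picture (420x560x3 uint8, red, green, blue); there is no depth.
- imaging.get_calibration(name): a dict with "camera_matrix" (3x3 intrinsics, pixels), "distortion" ([k1, k2, p1, p2, k3] as OpenCV has them; the pictures are not rectified), "xyz" and "rotation" of the camera in the world. Camera axes: x right, y up, looking along -z (the intrinsics and any distortion apply to the point x, -y, -z); pixel columns grow to the right and rows downward; lengths in m; the calibration is good to about 2 mm. A picture is of the moment at which its call begins. get_calibration takes no time and is no camera call.
- bot.hand_in(): hands the job in; it is judged then, once.
The state is a dict: "time": time; "joints": joint angles; "qd": joint speeds; "tau": joint torques, N m; "position": TCP position; "tcp_rot": TCP orientation; "contact_force": force on the tool from outside, world axes, zero at the start; "torque": the same for the moment, N m; "width": opening from 0.0 (shut) to 1.0 (fully open); "gripper_force": force on a finger pad.
Only numpy, scipy, OpenCV 4.12 (cv2) and the standard library are available. Lean on these libraries where they do the work, as an engineer would, in place of code of your own. Each camera call takes 0.05 s, during which the arm holds its last target. There are 200 camera calls.

### The job

Pack the clay-stamping kit into the grey tool tray: lay the rolling pin, centred, in the V-shaped cradle, lay the wire-loop trimming tool flat and lengthwise in the long wooden trough, and stand the round-footed stamp upright in the round clay dish. Leave the plain dowel, the wooden modelling knife and the square-footed stamp where they are on the bench, as they are not part of the kit.

Things in the scene. Friction and masses are not known exactly. Their poses are not given: they have to be found in the camera images.
- tray: Fixed grey plastic tray, 356 long (its x) by 200 wide (its y) mm, left of the middle of the bench. Floor 8 mm and rim 14 mm above the bench. Origin at the centre of its underside, z up. The three holders are fixed in it in a row along its x (centres at -112, 0, +112 mm), in an order that changes from start to start, each with its length across the tray (along the tray's y).
- cradle: Fixed wooden cradle: a base plate 130 (x) by 62 mm, 4 mm thick, with two V saddles 14 mm thick, 42 mm either side of its middle; the V rises at 30 degrees from 8 to 25 mm above the origin, mouth 59 mm. Between the saddles is room for fingers. Origin at the centre of its underside, 8 mm above the bench; x lengthwise. The rolling pin seats along x with its axis 29 mm above the origin.
- trough: Fixed long wooden trough: floor 180 (x) by 72 (y) mm, upper face 6 mm above the origin; end walls and short side lips at the corners (within 32 mm of each end) rise to 14 mm. Inside 172 by 64 mm; the middle 116 mm of both long sides is open, for fingers. Origin at the centre of its underside, 8 mm above the bench; x lengthwise.
- dish: Fixed round shallow unglazed terracotta dish for the round-footed stamp: 86 mm over the rim, about 75 mm inside, rim 16 mm and inner floor 4 mm above the origin. Origin at the centre of its underside (8 mm above the bench).
- roller: Loose small wooden clay rolling pin lying on its side: a barrel 36 mm in diameter and 114 mm long with a thin handle (14 mm diameter, 20 mm long) at each end, 154 mm over all, about 0.1 kg. Origin in the middle of its axis (18 mm above the bench at the start), x along the axis; y and z turn as it rolls. To be packed, either way round.
- loop_tool: Loose wire-loop trimming tool lying flat: a wooden handle 96 x 18 x 14 mm (its middle at x = -28 mm), then a short steel ferrule and an open steel wire loop 44 mm wide at x = 28 to 76 mm; 152 mm over all, about 50 g. Origin on the underside, in the middle of the whole length; x points along it from handle to loop, z up. Grip it on the handle. To be packed, either way round.
- round_stamp: Loose wooden stamp standing upright: a round disc foot 56 mm in diameter and 14 mm thick, with an upright round handle 26 mm in diameter above it; 64 mm tall in all, about 80 g. Origin at the centre of its underside, z up. To be packed, any yaw.
- dowel: Loose plain wooden dowel lying on its side, 36 mm in diameter and 140 mm long, of one thickness with no handles at its ends. Origin in the middle of its axis, x along it. A look-alike of the rolling pin: leave it.
- knife: Loose wooden modelling knife lying flat: the same handle as the loop tool's, but ending in a solid flat wooden blade 24 mm wide, 152 mm over all. Origin on the underside, in the middle of the length; x from handle to blade. A look-alike of the loop tool: leave it.
- square_stamp: Loose wooden stamp standing upright, with the same handle (26 mm diameter, 64 mm tall in all) but a square foot 52 x 52 x 14 mm. Origin at the centre of its underside. A look-alike of the round-footed stamp: leave it.
Not all that is in view belongs to the job. What is shaped like the round_stamp but black or red is not meant.

How it is judged:
By the outcome, as a careful person would: the job done as asked, in the order asked, and still so for the second after the job is handed in, with the robot touching nothing.
It also fails if it takes over 90 s, if anything falls off the work surface, if the arm or the gripper's body presses on something with over 40 N, if the wrist force passes 120 N, or if a joint passes its speed limit or range.

## Working session

There is one attempt and no reset: what is moved stays moved. The work goes in short steps, Python scripts to look and compute and a tool call to move; the robot and the scene stay as the last step left them, time stands still between calls to the robot, and variables do not carry over. Pictures are saved under pics/ and viewed, at most 14 in all, crops included, and the job is handed in when it is done.

Besides the shell and the picture viewer there is one more tool, called after "Call:" as name(argument=value, ...), one argument or row to a line, values as JSON. carry_out: Moves the arm, as the interface text tells. Its arguments: {"type":"object","properties":{"series":{"type":"array"}},"required":["series"]}

```bash
mkdir -p pics
python3 - <<'E'
from bench import bot, imaging
import cv2
for n in("top","side"):
    im=imaging.capture(n); cv2.imwrite(f"pics/{n}0.png",cv2.resize(im[:,:,::-1],(800,600),interpolation=cv2.INTER_CUBIC))
    cv2.imwrite(f"raw_{n}.png",im[:,:,::-1])
    print(imaging.get_calibration(n))
print(bot.get_state())
E
```

```text
{'camera_matrix': array([[424.02040601,   0.        , 273.46632567],
       [  0.        , 424.02040601, 213.67099235],
       [  0.        ,   0.        ,   1.        ]]), 'distortion': array([-0.06231714,  0.        ,  0.        ,  0.        ,  0.        ]), 'xyz': array([ 0.43640195, -0.00515879,  0.89416523]), 'rotation': array([ 0.134892  , -0.12418669, -1.55388986])}
{'camera_matrix': array([[429.57141454,   0.        , 284.0328749 ],
       [  0.        , 429.57141454, 208.2027881 ],
       [  0.        ,   0.        ,   1.        ]]), 'distortion': array([-0.07220686,  0.        ,  0.        ,  0.        ,  0.        ]), 'xyz': array([ 0.45132829, -0.64347512,  0.7978888 ]), 'rotation': array([ 0.72139316, -0.076888  , -0.18276487])}
{'time': 0.1, 'joints': array([-1.50428605e+00,  3.81153682e-01,  1.29813439e+00,  2.14612446e-05,
        1.46355503e+00, -2.15333655e-01]), 'qd': array([ 0.00060237, -0.00159639, -0.00228947,  0.00105561,  0.00010409,
        0.00057053]), 'tau': array([ 2.95868587e-03, -4.38650680e+01, -2.24907786e+01,  7.14343577e-02,
        3.42321361e-02, -7.60666921e-05]), 'position': array([ 0.15294066, -0.52808921,  0.25220309]), 'tcp_rot': array([-3.10921724e+00, -4.41077023e-01, -1.79377179e-04]), 'contact_force': array([-0.00518798, -0.52092994,  1.43757353]), 'torque': array([ 0.02204013, -0.07169974, -0.00301438]), 'gripper_force': 0.0, 'width': 0.9992042929446067}
```

View pics/top0.png

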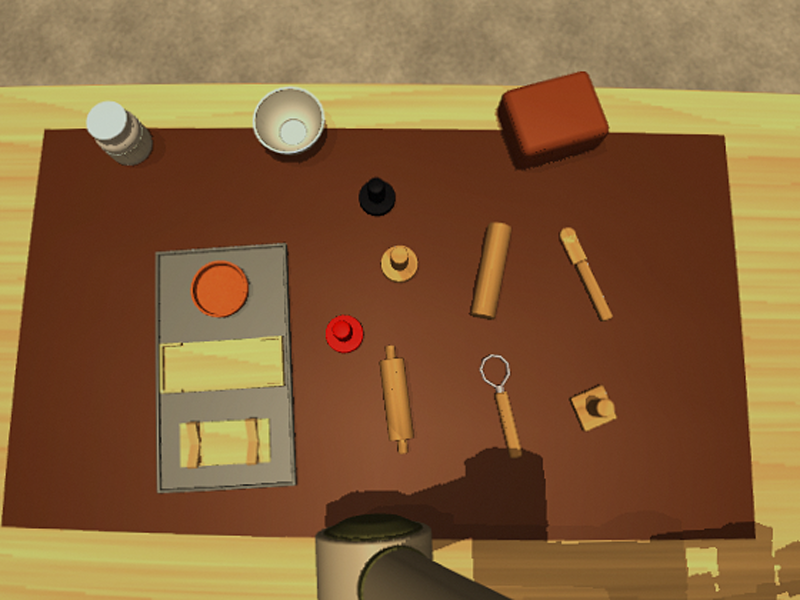

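View pics/side0.png

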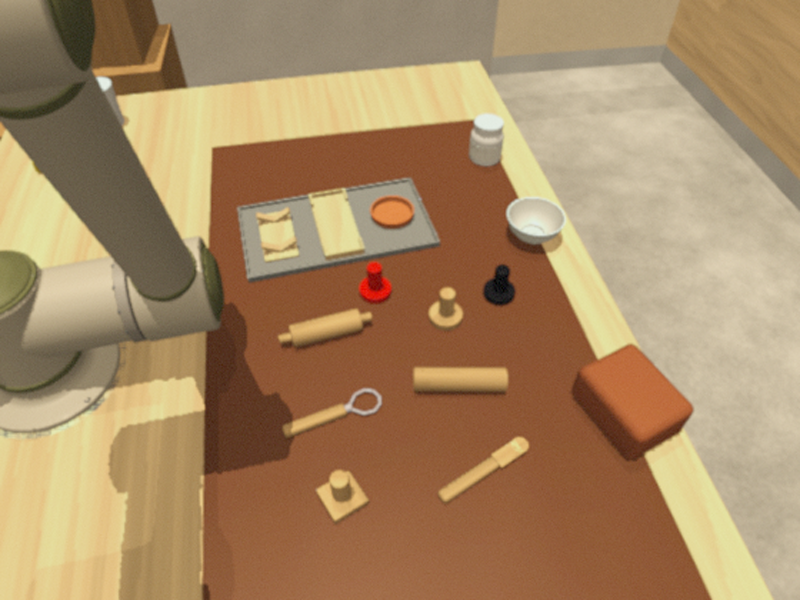

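The top view, in 800x600 pixels:
- **Pin candidates:** rolling pin with handles at (397,400), plain dowel at (491,270). I take the one with handles.
- **Trimming tool candidates:** wire loop tool at (503,405), knife at (587,272). I take the one with the wire loop.
- **Stamp candidates:** wooden round foot at (399,263), red at (344,333), black at (377,195), square foot at (594,408). I take the first.
- **Holders:** dish at (220,288), trough at (222,364), cradle at (225,442).

I'll check these in one close crop.

Run:
```python
import cv2
im=cv2.imread("raw_top.png")[155:355,105:385]
cv2.imwrite("pics/crop1.png",cv2.resize(im,None,fx=2.8,fy=2.8,interpolation=cv2.INTER_CUBIC))
```

```text
(no output)
```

View pics/crop1.png

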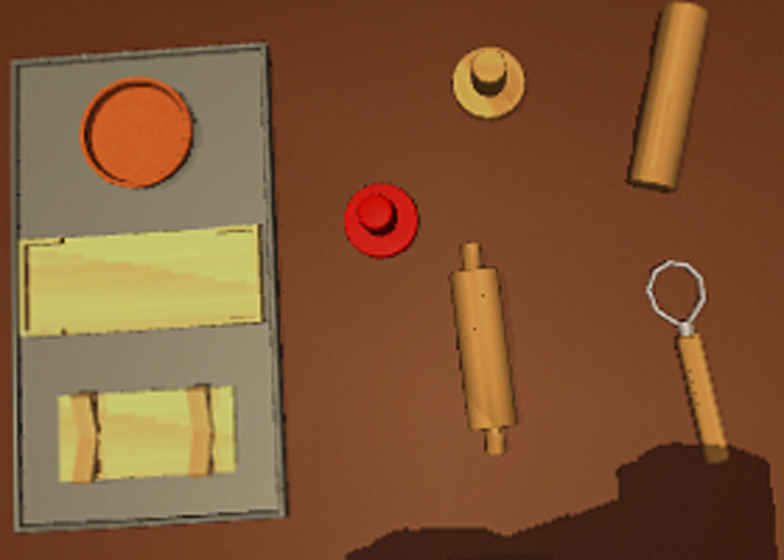

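The crop confirms the choices: pin with handles (471,243)-(496,455), wire loop tool (676,261)-(716,460), wooden round foot at (488,83). The dish is at (137,132), the trough has corners (22,241), (260,225), (265,321) and (20,335), and the cradle plate is at (58,396)-(236,471).

```bash
cat > h.py <<'E'
import numpy as np, cv2
from bench import bot, imaging
from scipy.spatial.transform import Rotation as R
def world(name,pts,z):
    c=imaging.get_calibration(name)
    p=cv2.undistortPoints(np.array(pts,float).reshape(-1,1,2),c["camera_matrix"],c["distortion"]).reshape(-1,2)
    d=R.from_rotvec(c["rotation"]).apply(np.c_[p[:,0],-p[:,1],-np.ones(len(p))])
    o=c["xyz"]; return (o+d*((np.broadcast_to(z,len(p))-o[2])/d[:,2])[:,None])*1e3
def crop(pts,x0,y0,s): return (np.array(pts,float)+.5)/s-.5+[x0,y0]
def go(x,y,z,yaw):
    """mm/deg target tcp, tool down, tool y along yaw -> shift, turn in tool frame (commanded ~ measured)"""
    s=bot.get_state(); T=R.from_rotvec(s["tcp_rot"])
    sh=T.inv().apply(np.array([x,y,z])-s["position"]*1e3)
    best=min((( T.inv()*R.from_matrix(np.c_[[np.sin(a),-np.cos(a),0],[np.cos(a),np.sin(a),0],[0,0,-1]] if 0 else np.array([[np.sin(a),np.cos(a),0],[-np.cos(a),np.sin(a),0],[0,0,-1]]))).as_rotvec(degrees=True) for a in np.radians([yaw,yaw+180])),key=lambda v:np.linalg.norm(v))
    return sh.round(1),best.round(1)
E
python3 - <<'E'
from h import *
np.set_printoptions(precision=1,suppress=True)
f=lambda n,p,z:print(n,world("top",crop(p,105,155,2.8),z).tolist() and world("top",crop(p,105,155,2.8),z))
f("tray",[(13,61),(266,43),(286,517),(17,530)],.014)
f("dish",[(137,132)],.024)
f("trough",[(22,241),(260,225),(265,321),(20,335)],[.022]*4)
f("cradle",[(58,396),(233,387),(236,471),(60,481)],.012)
f("stamp",[(488.5,83),(490,64)],[.014,.064])
f("roller",[(471,243),(496,455),(476,268),(493.5,429)],.018)
f("loop",[(676,261),(689,335),(716,460)],[.003,.007,.007])
s=bot.get_state();print(R.from_rotvec(s["tcp_rot"]).as_matrix())
E
```

```text
tray [[660.3 357.9  14. ]
 [676.2 161.7  14. ]
 [324.1 133.1  14. ]
 [310.  329.5  14. ]]
dish [[603.6 254.4  24. ]]
trough [[520.3 336.9  22. ]
 [534.9 158.7  22. ]
 [464.3 152.1  22. ]
 [450.8 333.5  22. ]]
cradle [[406.9 305.7  12. ]
 [416.1 175.7  12. ]
 [355.7 171.   12. ]
 [345.6 300.4  12. ]]
stamp [[646.7  -9.4  14. ]
 [648.8 -10.1  64. ]]
roller [[524.1   2.2  18. ]
 [370.7 -17.9  18. ]
 [505.6  -1.7  18. ]
 [389.2 -15.9  18. ]]
loop [[ 513.9 -151.9    3. ]
 [ 458.7 -160.3    7. ]
 [ 368.  -179.     7. ]]
[[ 1.   0.3 -0. ]
 [ 0.3 -1.   0. ]
 [ 0.  -0.  -1. ]]
```

Call:
carry_out(
  series=[35, -34, 0, 0, 0, 0, 70, 70, -68, 0, 0, 0, 0, 70, 105, -102, 0, 0, 0, 0, 70, 140, -136, 0, 0, 0, 0, 70, 175, -170, 0, 0, 0, 0, 70],
)

```text
time: 0.6
position: [0.2742, -0.3144, 0.2526]
tcp_rot: [-3.11, -0.44, 0.0]
contact_force: [0.1, -0.1, -0.0]
width: 0.794
gripper_force: 0.0
```

Call:
carry_out(
  series=[35, -34, 0, 0, 0, 0, 70, 70, -68, 0, 0, 0, 0, 70, 105, -102, 0, 0, 0, 0, 70, 140, -136, 0, 0, 0, 0, 70, 175, -170, 0, 0, 0, 0, 70],
)

```text
time: 1.1
position: [0.395, -0.1024, 0.2528]
tcp_rot: [3.11, 0.441, 0.0]
contact_force: [0.6, -0.1, 0.2]
width: 0.792
gripper_force: 0.0
```

```bash
python3 - <<'E'
s=open("h.py").read()
i=s.index("    best=");s=s[:i]+'''    M=lambda a:R.from_matrix([[-np.sin(a),np.cos(a),0],[np.cos(a),np.sin(a),0],[0,0,-1]])
    return sh.round(1),(T.inv()*M(np.radians(yaw))).as_rotvec(degrees=True).round(1)
'''
open("h.py","w").write(s)
E
python3 -c "
from h import *
print(bot.get_state()['position'],bot.get_state()['joints'],go(447.4,-8.3,100,-82.5))"
```

```text
[ 0.39503698 -0.10239828  0.25275362] [-5.45678457e-01  1.29196541e-01  1.65169656e+00 -1.76384291e-05
  1.36066240e+00  7.43590887e-01] (array([ 76.4, -75.9, 152.8]), array([ 0. , -0. ,  8.6]))
```

Call:
carry_out(
  series=[30, -30, 25, 0, 0, 3, 70, 60, -60, 50, 0, 0, 6, 70, 76, -76, 90, 0, 0, 8.6, 70, 76, -76, 130, 0, 0, 8.6, 70, 76, -76, 152, 0, 0, 8.6, 70],
)

```text
time: 1.6
position: [0.4454, -0.0091, 0.0981]
tcp_rot: [-3.133, -0.209, 0.006]
contact_force: [0.9, -0.5, 1.3]
width: 0.801
gripper_force: 0.0
```

Run:
```python
from h import *
im=imaging.capture("side")[190:320,150:350,::-1]
cv2.imwrite("pics/c2.png",cv2.resize(im,None,fx=4,fy=4,interpolation=cv2.INTER_CUBIC))
print(go(447.4,-8.3,18,-82.5))
```

```text
(array([ 3.6, -0.3, 78.2]), array([-0.2,  0.4,  0.1]))
```

View pics/c2.png

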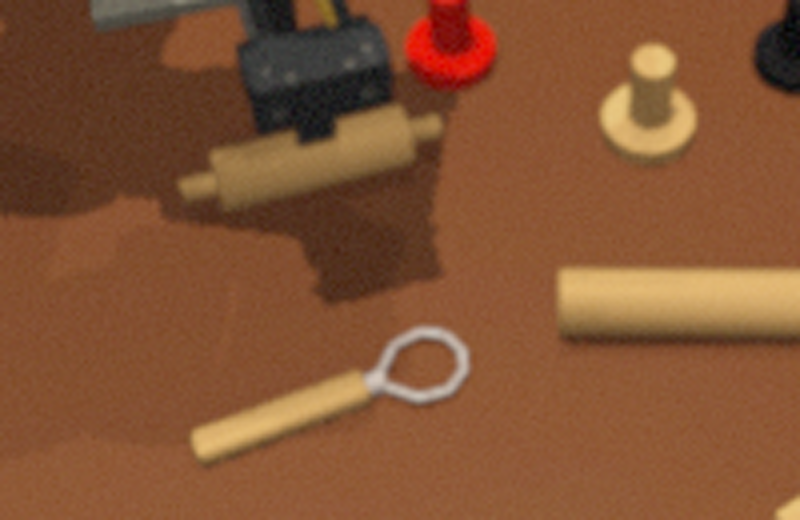

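The fingers straddle the pin in the view: its ends are at (181,188) and (441,125), with a finger at (318,128). Descending.

Call:
carry_out(
  series=[2, 0, 40, 0, 0, 0, 70, 2, 0, 70, 0, 0, 0, 70, 2, 0, 81, 0, 0, 0, 70, 2, 0, 82, 0, 0, 0, 70, 2, 0, 82, 0, 0, 0, 70],
)

```text
time: 2.15
position: [0.4488, -0.0102, 0.0194]
tcp_rot: [3.135, 0.206, 0.001]
contact_force: [0.2, -0.6, 1.5]
width: 0.794
gripper_force: 0.0
```

Call:
carry_out(
  series=[0, 0, 0, 0, 0, 0, 50, 0, 0, 0, 0, 0, 0, 40, 0, 0, 0, 0, 0, 0, 25, 0, 0, 0, 0, 0, 0, 25, 0, 0, 0, 0, 0, 0, 25],
)

```text
time: 2.65
position: [0.4485, -0.01, 0.019]
tcp_rot: [3.135, 0.207, 0.0]
contact_force: [-1.3, -0.0, 2.6]
width: 0.4
gripper_force: 30.0
```

Run:
```python
from h import *
s=bot.get_state();print(s['position'],s['width'],s['gripper_force'],s['contact_force'],s['joints'])
a=world("side",crop([(181,188),(441,125)],150,190,4),.018);print(a,a.mean(0))
a=world("side",crop([(204,446),(370,378),(466,357)],150,190,4),[.007,.007,.003]);print(a)
a=world("side",crop([(648,122),(653,60)],150,190,4),[.012,.064]);print(a)
```

```text
[ 0.44848949 -0.00998448  0.01895116] 0.3997091959380559 29.98763233423233 [-1.34873648 -0.03820091  2.60796684] [-2.87274534e-01  5.51040373e-01  1.87725139e+00 -3.40588128e-06
  7.12975788e-01  1.15179829e+00]
[[371.97765211 -14.60786079  18.        ]
 [525.88151934   4.07823569  18.        ]] [448.92958572  -5.26481255  18.        ]
[[ 372.3701418  -177.741556      7.        ]
 [ 462.30946902 -153.02369874    7.        ]
 [ 515.02803898 -147.15153428    3.        ]]
[[648.08660338 -11.71440362  12.        ]
 [648.79081236  -8.82331648  64.        ]]
```

Call:
carry_out(
  series=[0, 0, -25, 0, 0, 0, 25, 0, 0, -70, 0, 0, 0, 25, 0, -25, -110, 0, 0, -8, 25, -6, -65, -120, 0, 0, -16, 25, -12, -105, -120, 0, 0, -24, 25],
)

```text
time: 3.15
position: [0.4231, 0.0934, 0.1405]
tcp_rot: [3.02, 0.86, 0.006]
contact_force: [-0.9, 0.2, -0.3]
width: 0.404
gripper_force: 30.0
```

```bash
python3 -c "
from h import *
s=bot.get_state();print(s['position'],s['width'],go(381,237.3,100,4.6))"
```

```text
[0.42305574 0.09343927 0.14054263] 0.40399659793244197 (array([  39.9, -144.5,   40.3]), array([  0.2,  -0.1, -62.8]))
```

Call:
carry_out(
  series=[10, -36, 0, 0, 0, -8.3, 25, 20, -72, 0, 0, 0, -16.6, 25, 30, -108, 0, 0, 0, -24.9, 25, 40, -140, 0, 0, 0, -33.2, 25, 40, -145, 0, 0, 0, -41.5, 25],
)

```text
time: 3.65
position: [0.3798, 0.2395, 0.1387]
tcp_rot: [-2.515, -1.881, -0.0]
contact_force: [-0.3, -1.8, -1.9]
width: 0.399
gripper_force: 30.0
```

Call:
carry_out(
  series=[0, 0, 0, 0, 0, -8.3, 25, 0, 0, 10, 0, 0, -16.6, 25, 0, 0, 20, 0, 0, -21.3, 25, 0, 0, 30, 0, 0, -21.3, 25, 0, 0, 30, 0, 0, -21.3, 25],
)

```text
time: 4.15
position: [0.3804, 0.2368, 0.1077]
tcp_rot: [-2.138, -2.3, 0.003]
contact_force: [-0.1, 0.8, -0.5]
width: 0.403
gripper_force: 30.0
```

Run:
```python
from h import *
print(bot.get_state()['position'],go(381,237.3,39,4.6))
a=imaging.capture("side")[120:210,150:330,::-1]
b=imaging.capture("top")[240:360,100:260,::-1]
cv2.imwrite("pics/c3.png",np.vstack([cv2.resize(a,(600,300)),cv2.resize(b,(600,450))])[:600])
```

```text
[0.38038156 0.23680657 0.10768548] (array([ 0.5,  0.8, 68.7]), array([-0.1,  0. , -0.4]))
```

View pics/c3.png

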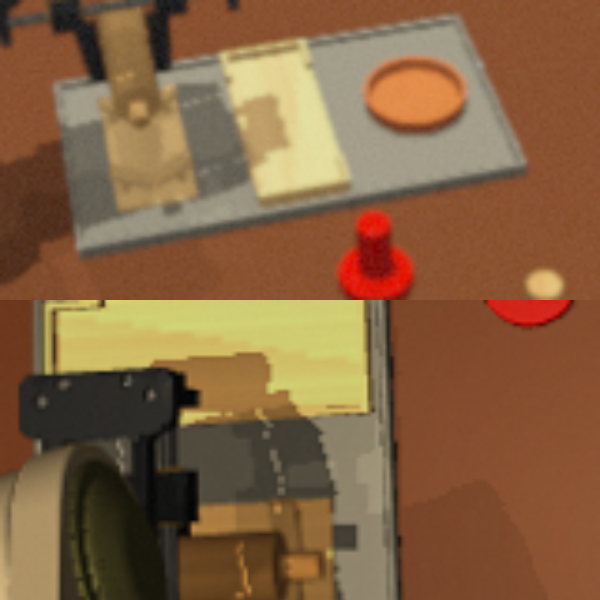

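The pin hangs over the cradle, lined up with it: its near end is at (138,108) in the side half, above the saddles. Lowering gently.

Call:
carry_out(
  series=[0.5, 0.8, 30, 0, 0, -0.4, 25, 0.5, 0.8, 50, 0, 0, -0.4, 25, 0.5, 0.8, 62, 0, 0, -0.4, 25, 0.5, 0.8, 69, 0, 0, -0.4, 25, 0.5, 0.8, 69, 0, 0, -0.4, 25],
)

```text
time: 4.75
position: [0.3818, 0.2376, 0.0395]
tcp_rot: [-2.128, -2.31, 0.001]
contact_force: [-0.3, 0.7, 0.2]
width: 0.4
gripper_force: 30.0
```

```bash
python3 -c "
from h import *
s=bot.get_state();print(s['position'],s['contact_force'],s['gripper_force'])"
```

```text
[0.38175724 0.23756616 0.03951757] [-0.25280512  0.65674589  0.15085001] 29.987947940826416
```

Call:
carry_out(
  series=[0, 0, 1.5, 0, 0, 0, 25, 0, 0, 1.5, 0, 0, 0, 40, 0, 0, 1.5, 0, 0, 0, 48, 0, 0, 1.5, 0, 0, 0, 55, 0, 0, 1.5, 0, 0, 0, 55],
)

```text
time: 5.25
position: [0.3819, 0.2377, 0.0385]
tcp_rot: [2.127, 2.311, 0.001]
contact_force: [0.1, -0.6, 0.8]
width: 0.62
gripper_force: 0.0
```

Call:
carry_out(
  series=[0, 0, -15, 0, 0, 0, 55, 0, 0, -40, 0, 0, 0, 55, 0, 0, -80, 0, 0, 0, 55, 0, 0, -120, 0, 0, 0, 55, 0, 0, -130, 0, 0, 0, 55],
)

```text
time: 5.75
position: [0.3829, 0.238, 0.1719]
tcp_rot: [2.125, 2.309, 0.009]
contact_force: [-0.6, 0.1, -0.3]
width: 0.624
gripper_force: 0.0
```

```bash
python3 -c "
from h import *
s=bot.get_state();print(s['position'],s['joints'],go(414,-168,100,-78.5))"
```

```text
[0.38285466 0.23803834 0.17186671] [2.92558388e-01 2.92388285e-01 1.69617736e+00 3.49559891e-05
 1.14631871e+00 2.09573180e-01] (array([-407.3,   -3.1,   71.3]), array([ 0.2, -0.3, 83.3]))
```

Call:
carry_out(
  series=[-43, 0, 0, 0, 0, 8.3, 55, -86, 0, 0, 0, 0, 16.6, 55, -129, -1, 0, 0, 0, 24.9, 55, -172, -2, 0, 0, 0, 33.2, 55, -215, -3, 0, 0, 0, 41.6, 55],
)

```text
time: 6.25
position: [0.3961, 0.0215, 0.1678]
tcp_rot: [-2.813, -1.397, 0.001]
contact_force: [-0.1, 0.3, -0.3]
width: 0.626
gripper_force: 0.0
```

Run:
```python
from h import *
print(bot.get_state()['position'],go(415,-169,60,-78.5))
```

```text
[0.39605996 0.0215373  0.16776525] (array([-140.3,  130.3,  107.7]), array([-0. ,  0. , 41.3]))
```

Call:
carry_out(
  series=[-30, 28, 10, 0, 0, 8.3, 55, -60, 56, 20, 0, 0, 16.6, 55, -90, 84, 35, 0, 0, 24.9, 55, -120, 112, 50, 0, 0, 33.2, 55, -140, 130, 70, 0, 0, 41.3, 55],
)

```text
time: 6.75
position: [0.4167, -0.1695, 0.0974]
tcp_rot: [3.125, 0.312, 0.001]
contact_force: [0.7, 0.8, 1.2]
width: 0.624
gripper_force: 0.0
```

Call:
carry_out(
  series=[0, 0, 25, 0, 0, 0, 55, 0, 0, 37, 0, 0, 0, 55, 0, 0, 37, 0, 0, 0, 55],
)

```text
time: 7.05
position: [0.4156, -0.1665, 0.0595]
tcp_rot: [-3.122, -0.323, 0.005]
contact_force: [-0.1, -0.1, -0.4]
width: 0.623
gripper_force: 0.0
```

Run:
```python
from h import *
print(bot.get_state()['position'],go(415,-169,17.5,-78.5))
a=imaging.capture("side")[100:340,140:300,::-1]
b=imaging.capture("top")[230:350,300:400,::-1]
cv2.imwrite("pics/c4.png",np.hstack([cv2.resize(a,(400,600),interpolation=2),cv2.resize(b,(400,480),interpolation=2)[:600] if 0 else cv2.copyMakeBorder(cv2.resize(b,(400,480),interpolation=2),0,120,0,0,0)]))
```

```text
[ 0.41561147 -0.16649074  0.05945222] (array([-1. ,  2.5, 41.9]), array([-0.2,  0.2,  0.3]))
```

View pics/c4.png

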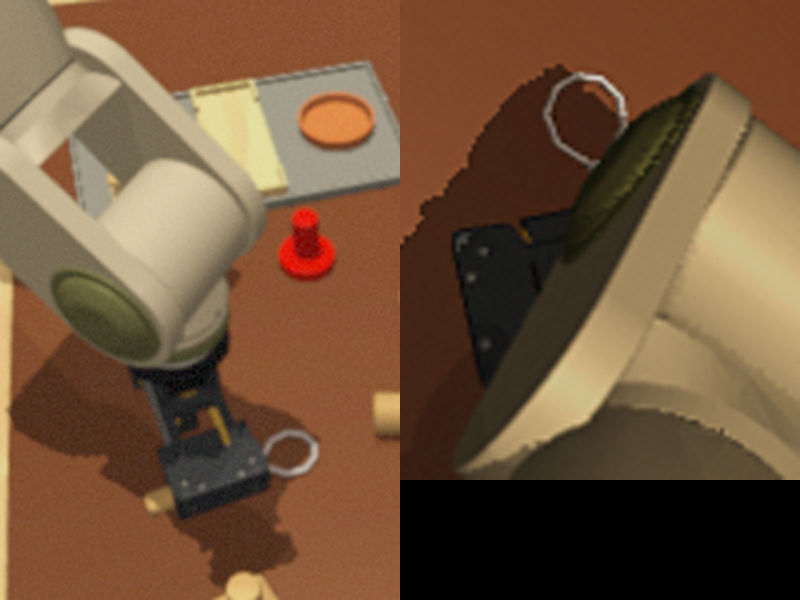

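The handle end (155,500) and the loop (290,452) stick out on either side of the gripper in the side half, so it is over the handle. Descending and closing.

Call:
carry_out(
  series=[-1, 1.5, 20, 0, 0, 0, 55, -1, 1.5, 35, 0, 0, 0, 55, -1, 1.5, 43, 0, 0, 0, 55, -1, 1.5, 43, 0, 0, 0, 40, -1, 1.5, 43, 0, 0, 0, 25],
)

```text
time: 7.65
position: [0.4163, -0.1687, 0.0189]
tcp_rot: [3.124, 0.325, 0.001]
contact_force: [-0.3, -0.3, -0.4]
width: 0.467
gripper_force: 0.0
```

Call:
carry_out(
  series=[0, 0, 0, 0, 0, 0, 8, 0, 0, 0, 0, 0, 0, 8, 0, 0, 0, 0, 0, 0, 8, 0, 0, 0, 0, 0, 0, 8, 0, 0, 0, 0, 0, 0, 8],
)

```text
time: 8.15
position: [0.4161, -0.1687, 0.0186]
tcp_rot: [3.124, 0.324, 0.001]
contact_force: [-0.1, 0.4, 6.2]
width: 0.203
gripper_force: 29.9
```

Call:
carry_out(
  series=[0, 0, -20, 0, 0, 0, 8, 0, 0, -65, 0, 0, 0, 8, 10, -25, -105, 0, 0, -8, 8, 28, -67, -115, 0, 0, -16, 8, 46, -109, -115, 0, 0, -24, 8],
)

```text
time: 8.65
position: [0.4393, -0.0517, 0.1351]
tcp_rot: [2.985, 0.972, 0.005]
contact_force: [0.5, 0.1, -1.0]
width: 0.202
gripper_force: 29.9
```

```bash
python3 -c "
from h import *
s=bot.get_state();print(s['position'],s['width'],go(494.8,218.5,130,4.64))"
```

```text
[ 0.43931526 -0.05166533  0.13512661] 0.20216098300369625 (array([ 203.9, -185.7,    4.9]), array([  0.3,  -0. , -58.6]))
```

Call:
carry_out(
  series=[33, -30, 0, 0, 0, -8.3, 8, 66, -60, 0, 0, 0, -16.6, 8, 99, -90, 0, 0, 0, -24.9, 8, 132, -120, 0, 0, 0, -33.2, 8, 165, -150, 0, 0, 0, -41.5, 8],
)

```text
time: 9.15
position: [0.4844, 0.1677, 0.1332]
tcp_rot: [-2.447, -1.971, 0.0]
contact_force: [0.6, -0.4, -0.6]
width: 0.201
gripper_force: 29.9
```

```bash
python3 -c "
from h import *
s=bot.get_state();print(s['position'],s['width'],go(494.8,218.5,80,4.64))"
```

```text
[0.48441337 0.16770288 0.1331915 ] 0.20149925024158535 (array([51.9, -0.7, 53.2]), array([ -0. ,   0. , -16.9]))
```

Call:
carry_out(
  series=[25, 0, 10, 0, 0, -8.3, 8, 50, 0, 25, 0, 0, -16.6, 8, 52, -0.7, 45, 0, 0, -16.9, 8, 52, -0.7, 53, 0, 0, -16.9, 8, 52, -0.7, 53, 0, 0, -16.9, 8],
)

```text
time: 9.65
position: [0.4946, 0.2163, 0.0793]
tcp_rot: [-2.137, -2.3, 0.003]
contact_force: [0.1, 1.4, -0.0]
width: 0.2
gripper_force: 29.9
```

Run:
```python
from h import *
print(bot.get_state()['position'],go(494.8,218.5,34,4.64))
a=imaging.capture("side")[110:210,150:320,::-1]
b=imaging.capture("top")[160:360,100:260,::-1]
a=cv2.resize(a,(476,280),interpolation=2);b=cv2.resize(b,(320,400),interpolation=2)
cv2.imwrite("pics/c5.png",np.hstack([cv2.copyMakeBorder(a,0,120,0,0,0),b]))
```

```text
[0.49457808 0.21628296 0.07932585] (array([ 2.2,  0.5, 45.3]), array([-0.1,  0. , -0.4]))
```

View pics/c5.png

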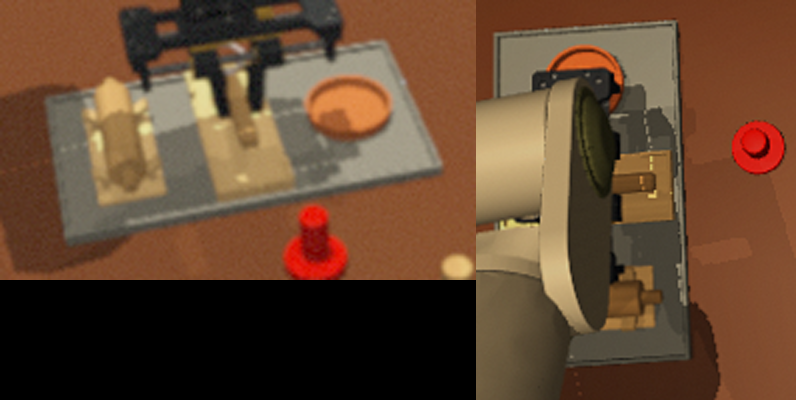

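The handle's free end is at (248,143) in the side half and at (655,182) in the top half, over the trough. The pin lies seated in the cradle. Lowering.

Call:
carry_out(
  series=[2, 0.5, 20, 0, 0, -0.4, 8, 2, 0.5, 36, 0, 0, -0.4, 8, 2, 0.5, 44, 0, 0, -0.4, 8, 2, 0.5, 46.5, 0, 0, -0.4, 8, 2, 0.5, 46.5, 0, 0, -0.4, 8],
)

```text
time: 10.25
position: [0.4959, 0.2185, 0.0343]
tcp_rot: [2.13, 2.309, 0.001]
contact_force: [0.5, -0.5, -0.4]
width: 0.2
gripper_force: 29.9
```

Run:
```python
from h import *
s=bot.get_state();print(s['position'],s['contact_force'])
print(world("side",[(248/2.8+150,143/2.8+110)],.068),"expected 498.6 167.5")
```

```text
[0.49585711 0.21853111 0.0342645 ] [ 0.47153999 -0.48353881 -0.36231374]
[[498.94555437 165.92937829  68.        ]] expected 498.6 167.5
```

Well aligned. Down another 1.5 mm, release and lift.

Call:
carry_out(
  series=[0, 0, 1.5, 0, 0, 0, 8, 0, 0, 1.5, 0, 0, 0, 22, 0, 0, 1.5, 0, 0, 0, 32, 0, 0, 1.5, 0, 0, 0, 40, 0, 0, 1.5, 0, 0, 0, 40],
)

```text
time: 10.75
position: [0.4956, 0.2187, 0.0324]
tcp_rot: [2.129, 2.31, 0.0]
contact_force: [-0.5, 1.2, -0.4]
width: 0.453
gripper_force: 0.0
```

Call:
carry_out(
  series=[0, 0, -10, 0, 0, 0, 40, 0, 0, -35, 0, 0, 0, 40, 0, 0, -80, 0, 0, 0, 55, 0, 0, -125, 0, 0, 0, 55, 0, 0, -125, 0, 0, 0, 55],
)

```text
time: 11.25
position: [0.4976, 0.2193, 0.1635]
tcp_rot: [2.125, 2.305, 0.015]
contact_force: [0.8, 0.4, -0.7]
width: 0.623
gripper_force: 0.0
```

Run:
```python
from h import *
s=bot.get_state();print(s['position'],s['joints'],go(648,-10,120,-40))
```

```text
[0.49764684 0.21927021 0.16352795] [1.97220346e-01 4.47420646e-01 1.46558270e+00 3.87664581e-05
 1.21716459e+00 1.15837116e-01] (array([-240.8,  130.7,   44.7]), array([ 0.6, -0.3, 44.7]))
```

Call:
carry_out(
  series=[-42, 23, 0, 0, 0, 0, 55, -84, 46, 0, 0, 0, 0, 55, -126, 69, 0, 0, 0, 0, 55, -168, 92, 0, 0, 0, 0, 55, -210, 115, 0, 0, 0, 0, 55],
)

```text
time: 11.75
position: [0.6277, 0.0169, 0.1571]
tcp_rot: [-2.129, -2.309, 0.0]
contact_force: [1.0, 0.3, 0.7]
width: 0.622
gripper_force: 0.0
```

Call:
carry_out(
  series=[-31, 16, 15, 0, 0, 0, 55, -31, 16, 40, 0, 0, 0, 55, -31, 16, 50, 0, 0, 0, 55, -31, 16, 50, 0, 0, 0, 55],
)

```text
time: 12.15
position: [0.6446, -0.0103, 0.1057]
tcp_rot: [-2.127, -2.308, 0.003]
contact_force: [0.1, 0.6, 0.8]
width: 0.622
gripper_force: 0.0
```

Run:
```python
from h import *
s=bot.get_state();print(s['position'],s['joints'],go(648,-10,40,4.6))
a=imaging.capture("side")[110:260,150:400,::-1]
b=imaging.capture("top")[130:350,100:330,::-1]
a=cv2.resize(a,(400,240),interpolation=2);b=cv2.resize(b,(400,383),interpolation=2)
cv2.imwrite("pics/c6.png",np.hstack([cv2.copyMakeBorder(a,0,143,0,0,0),b]))
```

```text
[ 0.64461974 -0.01034254  0.10573484] [-1.99348967e-01  6.72266228e-01  1.21987916e+00  7.63811511e-05
  1.25323214e+00 -2.80886362e-01] (array([-0. ,  3.6, 65.7]), array([-0.2, -0.1,  0.1]))
```

View pics/c6.png

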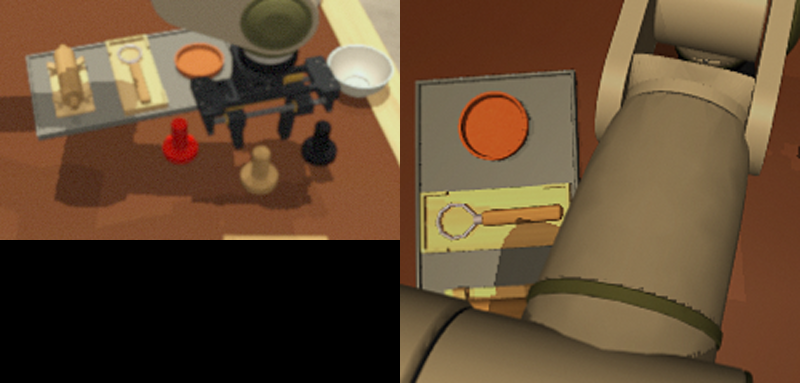

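The loop tool lies flat in the trough, at (435–562, 215) in the top half. The fingers at (238,130) and (285,125) in the side half flank the round stamp's handle at (262,155). Descending.

Call:
carry_out(
  series=[0, 3, 25, 0, 0, 0, 55, 0, 3, 50, 0, 0, 0, 55, 0, 3, 65, 0, 0, 0, 55, 0, 3, 65, 0, 0, 0, 55, 0, 3, 65, 0, 0, 0, 45],
)

```text
time: 12.75
position: [0.6492, -0.0103, 0.0438]
tcp_rot: [2.128, 2.309, 0.002]
contact_force: [-0.5, 0.2, 0.7]
width: 0.557
gripper_force: 0.0
```

Call:
carry_out(
  series=[0, 0, 0, 0, 0, 0, 35, 0, 0, 0, 0, 0, 0, 25, 0, 0, 0, 0, 0, 0, 15, 0, 0, 0, 0, 0, 0, 15, 0, 0, 0, 0, 0, 0, 15],
)

```text
time: 13.25
position: [0.6489, -0.0107, 0.0431]
tcp_rot: [2.129, 2.309, 0.001]
contact_force: [-1.3, 0.7, 5.6]
width: 0.286
gripper_force: 30.0
```

Call:
carry_out(
  series=[0, 0, -10, 0, 0, 0, 15, 0, 0, -35, 0, 0, 0, 15, 0, 0, -70, 0, 0, 0, 15, 0, 0, -90, 0, 0, 0, 15, 0, 0, -90, 0, 0, 0, 15],
)

```text
time: 13.75
position: [0.6497, -0.0109, 0.1356]
tcp_rot: [2.126, 2.306, 0.005]
contact_force: [0.3, 0.8, -1.0]
width: 0.286
gripper_force: 30.0
```

Run:
```python
from h import *
s=bot.get_state();print(s['position'],s['width'],go(604,254.5,100,4.6))
```

```text
[ 0.64973237 -0.0108809   0.13558299] 0.2861920864814247 (array([268.3, -24.3,  35. ]), array([0.3, 0.1, 0. ]))
```

Call:
carry_out(
  series=[46, -4, 0, 0, 0, 0, 15, 92, -8, 0, 0, 0, 0, 15, 138, -12, 0, 0, 0, 0, 15, 184, -16, 0, 0, 0, 0, 15, 230, -20, 0, 0, 0, 0, 15],
)

```text
time: 14.25
position: [0.609, 0.2186, 0.1307]
tcp_rot: [-2.129, -2.308, 0.003]
contact_force: [0.7, 0.1, -1.7]
width: 0.284
gripper_force: 30.0
```

Call:
carry_out(
  series=[30, -4, 5, 0, 0, 0, 15, 38, -4, 25, 0, 0, 0, 15, 38, -4, 40, 0, 0, 0, 15, 38, -4, 40, 0, 0, 0, 15],
)

```text
time: 14.65
position: [0.6013, 0.2545, 0.0887]
tcp_rot: [-2.126, -2.308, 0.008]
contact_force: [-0.3, -0.0, -1.5]
width: 0.287
gripper_force: 30.0
```

Run:
```python
from h import *
s=bot.get_state();print(s['position'],s['width'],go(604,254.5,57,4.6))
a=imaging.capture("side")[110:210,150:320,::-1]
cv2.imwrite("pics/c7.png",cv2.resize(a,None,fx=4,fy=4,interpolation=2))
```

```text
[0.60128038 0.2545066  0.08871082] 0.2871485632757897 (array([-0.2,  2.9, 31.7]), array([-0.4,  0.1,  0.1]))
```

View pics/c7.png

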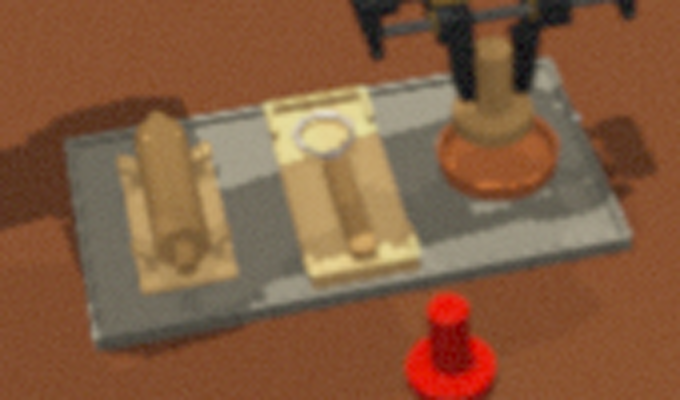

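The stamp hangs upright at (493,110), over the dish at (497,155). The pin and loop tool are in place. Lowering to the dish floor.

Call:
carry_out(
  series=[0, 2.5, 15, 0, 0, 0, 15, 0, 2.5, 25, 0, 0, 0, 15, 0, 2.5, 31, 0, 0, 0, 15, 0, 2.5, 32, 0, 0, 0, 15, 0, 2.5, 32, 0, 0, 0, 15],
)

```text
time: 15.2
position: [0.6056, 0.2546, 0.0602]
tcp_rot: [-2.13, -2.309, 0.0]
contact_force: [-0.2, -0.1, -1.5]
width: 0.286
gripper_force: 30.0
```

Call:
carry_out(
  series=[0, -1, 3, 0, 0, 0, 15, 0, -1, 4.5, 0, 0, 0, 15, 0, -1, 4.5, 0, 0, 0, 15],
)

```text
time: 15.5
position: [0.6044, 0.2546, 0.0557]
tcp_rot: [-2.13, -2.31, 0.0]
contact_force: [-1.0, 0.2, 0.2]
width: 0.285
gripper_force: 30.0
```

Call:
carry_out(
  series=[0, 0, 1, 0, 0, 0, 15, 0, 0, 1, 0, 0, 0, 30, 0, 0, 1, 0, 0, 0, 40, 0, 0, 1, 0, 0, 0, 50, 0, 0, 1, 0, 0, 0, 55],
)

```text
time: 16.0
position: [0.6045, 0.2546, 0.0548]
tcp_rot: [2.13, 2.31, 0.0]
contact_force: [-0.1, 0.1, -0.1]
width: 0.589
gripper_force: 0.0
```

Call:
carry_out(
  series=[0, 0, -10, 0, 0, 0, 55, 0, 0, -40, 0, 0, 0, 55, 0, 0, -85, 0, 0, 0, 55, -45, 0, -100, 0, 0, 0, 55, -90, 0, -100, 0, 0, 0, 55],
)

```text
time: 16.5
position: [0.6127, 0.1649, 0.1587]
tcp_rot: [2.123, 2.309, 0.008]
contact_force: [0.6, -0.8, -0.6]
width: 0.625
gripper_force: 0.0
```

Call:
carry_out(
  series=[-45, 0, 0, 0, 0, 0, 55, -90, 0, 0, 0, 0, 0, 55, -135, 0, 0, 0, 0, 0, 55, -180, 0, 0, 0, 0, 0, 55, -180, 0, 0, 0, 0, 0, 55],
)

```text
time: 17.0
position: [0.6268, -0.0196, 0.1554]
tcp_rot: [2.135, 2.302, -0.0]
contact_force: [0.2, 0.2, 0.3]
width: 0.625
gripper_force: 0.0
```

Run:
```python
from h import *
a=imaging.capture("side")[110:210,150:320,::-1]
b=imaging.capture("top")[155:355,100:220,::-1]
a=cv2.resize(a,(476,280),interpolation=2);b=cv2.resize(b,(320,533),interpolation=2)
cv2.imwrite("pics/c8.png",np.hstack([cv2.copyMakeBorder(a,0,253,0,0,0),b]))
```

```text
(no output)
```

View pics/c8.png

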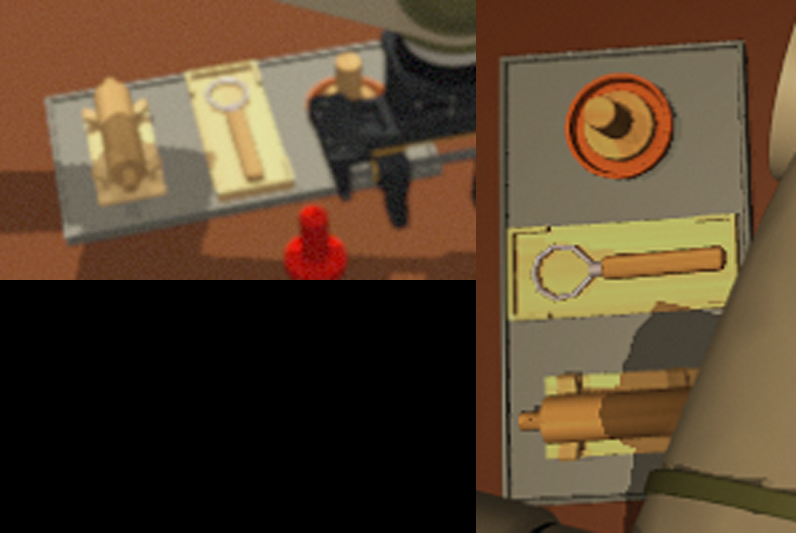

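The stamp stands upright in the dish (618,125), the loop tool lies flat in the trough (533–725, 265), and the pin's far end is at (518,422) on the cradle. I'll check its centring by that end.

Run:
```python
from h import *
p=lambda x,y:((x+.5-476)/2.6667-.5+100,(y+.5)/2.665-.5+155)
print(world("top",[p(518,422),p(541,420)],.037),"expect 374.8,314 / 376.4,294")
print(world("side",[(130/2.8+150,182/2.8+110)],.037),"expect 387.2,160.5")
```

```text
[[373.85433698 315.05633506  37.        ]
 [375.75999739 297.58190626  37.        ]] expect 374.8,314 / 376.4,294
[[389.11351032 168.38015144  37.        ]] expect 387.2,160.5
```

```bash
python3 -c "
from bench import bot
print(bot.hand_in())"
```

```text
the job is handed in; nothing more can be done
None
```

The kit is packed and handed in at about 17 s: the pin is in the cradle, centred to within about 3 mm by the top camera (a rougher side reading was 8 mm off), the loop tool lies flat in the trough, the round stamp stands upright in the dish, and I left the look-alikes alone.

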